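Serve a round bun with tongs over the plate

TASK

Tea break in the stock office: pick up the kitchen tongs by their black grips, close their jaws on the round bun lying on the wooden board, and carry it to the white plate. Finish while still holding the bun in the tongs above the middle of the plate, about 10 cm clear of it - do not put it down or let go. Touch the bread only with the tongs, and leave the long roll, the plate, the mug and the jar where they stand.

Things in the scene. Friction and masses are not known exactly. Their poses are not given: they have to be found in the camera images.
- tongs: Sprung steel kitchen tongs, 215 mm long, 28 mm tall as they lie on their side on the desk (jaws close level), 110 g. Origin: on the underside midway between the black grips, near the centre of mass; x along the tongs to the jaws, y across to the left arm (closing direction), z up. At rest 59 mm over the outsides of the grips at the origin. Squeezing the grips closes the jaws.
- tongs_pivot (a point): Middle of the steel block at the tongs' rear, 96 mm behind the origin, 14 mm above the underside. A spring spreads the arms: each grip takes about 3 N to start closing, 6 N where the jaws meet the bun (about 45 mm over the grips), 10 N at the end of travel (about 26 mm). Squeezing with 20 N or more holds the bun firmly. Each 1 mm less over the grips takes 2.2 mm off the jaw gap.
- tongs_left: Left (+y) arm with its black plastic grip (70 mm long, 28 mm tall from the underside up, centred on the tongs' origin) and jaw. Origin at its pivot, 90 mm behind and 12 mm left of the tongs' origin, at the underside; axes parallel to the tongs' when spread; closing turns it clockwise from above, 0.075 rad when on the bun, 0.19 at most.
- tongs_right: Right (-y) arm of the tongs, the mirror image of the left: closing turns it anticlockwise by the same angle.
- tongs_jaw (a point): Point midway between the jaws, 108 mm ahead of the tongs' origin, 14 mm above the underside, half way up the jaws. Jaw plates: 43 mm long, 28 mm tall, 3 mm thick, slightly hollow so that they centre a round item; tips end 22 mm ahead of this point. At rest the jaws are 80 mm apart inside (75 at the plate ends) and 92 mm over their outsides.
- bun: Round golden-brown bun, 52 mm across (widest 9 to 20 mm up), 40 mm tall, domed on top, about 45 g, firm. Origin: centre of its flat underside, z up.
- finger_roll: Long roll, 90 x 36 x 36 mm, lying on the same board beside the bun (150 mm or so away). Not to be taken. Origin: centre of its underside, x along it.
- board: Flat dark wooden board, 130 x 270 x 10 mm, fixed to the desk, carrying the bun and the long roll at its two ends. Origin: centre of its underside on the desk; x along the short side, y along the long side; its top is 10 mm up.
- plate: Round white plate, 180 mm across, 18 mm high at the rim, 0.4 kg, loose on the desk. Origin: centre of its underside.
- mug: Blue ceramic mug, 80 mm across, 92 mm high, handle at its +y. Stands beside the far corner of the board. Origin: centre of its underside.
- jar: Closed glass jar, 70 mm across, 100 mm high. Stands beside the far corner of the board. Origin: centre of its underside.
There are look-alikes about, which are no part of the job. Of the things like the tongs, leave any that is yellow; of the rest the larger one is meant.

How it is judged:
By the outcome, as a careful person would: the job done as asked, in the order asked, and still so for the second after the job is handed in, while the arm keeps its last pose, push and grip.
It also fails if it takes over 40 s, if anything falls off the work surface, if the arm or the gripper's body presses on something with over 40 N, if the wrist force passes 120 N, or if a joint passes its speed limit or range.

ROBOT

A 6-joint arm with a two-finger parallel gripper is mounted at the origin on the work surface. World frame = base frame: x ahead of the robot, y to its left, z up, the work surface at z = 0. Lengths are in m, angles in rad, forces in N, time in s.
With the tool pointing down it reaches from about 0.3 to 0.775 m from the base axis. Payload 14.6 kg.
Tool frame: the origin (TCP) lies where the fingers leave the gripper's body, on its centre line; the fingertips stand 97 mm ahead of it and the grasp point (between the pads) lies 78 mm ahead of it; z points along the fingers, y is the line along which they close (so a half turn about z gives the same grasp; the last joint's range is limited). The gripper opens to 94 mm and grips with 3 to 60 N. Pads are 16 mm wide; open, the fingers measure 119 mm over their backs; the gripper's body (75 mm by 177 mm) begins 78 mm behind the grasp point.
Start: joints at [-1.247, 0.3, 1.521, -0, 1.321, -0.067], TCP at [0.21, -0.509, 0.303] pointing down, gripper open.
Joint ranges: [-3.03, 3.03], [-0.79, 2.21], [0.23, 2.52], [-1.04, 4.18], [0, 3.07], [-2.55, 2.55]. Speed limits (rad/s): [2.22, 2.22, 2.57, 3.14, 3.14, 3.14].

INTERFACE

Orientations are given as a unit quaternion [x, y, z, w].
In Python, from bench import * gives the robot as it stands.
- The arm moves only by the tool send_rows, never from a script. Its argument "plan" is a list that holds one entry, the list of rows, each a list of 7 numbers: the turn, a rotation vector about the tool's x, y, z in rad, then the shift along the tool's x, y, z in units of 50 mm (1.0 is 50 mm), then the opening, from 0 (shut) to 1 (fully open). In form: [[[wx, wy, wz, dx, dy, dz, claw], ...]]. A call has 1 to 10 rows; each row shifts and turns the commanded pose from where the row before left it, along the tool's axes as they then stand; what a row does not reach is not made up. A row lasts 1/10 s, in which the tool goes at most 50 mm and 8.59 degrees, less where a joint would pass 70% of its speed; a pose out of reach is approached as far as the arm can. A call is refused whole if a number of a shift passes 1 or a number of a turn 0.15, either way. A call with a gripper value outside its range is refused whole. The fingers move at their own pace and stop on an object; "newtons" is the grip in N (left out, the last holds). Time passes only in rows, so rows that do not move let the fingers close. It gives the time, the measured TCP pose, the force, the opening and the grip force at its end, in the units of the state.
- sense(): the state, without advancing time (a new reading comes with each control period).
- get_image(name): name is "scene" or "top"; returns (picture, depth): 420x560x3 uint8, red, green, blue; 420x560 float32, m along the optical axis (not along the pixel's ray), 0 where there is no reading.
- calibration(name): a dict with "K" (3x3 intrinsics, pixels), "pose" (4x4, takes a point from camera to world coordinates). Camera axes: x right, y up, looking along -z (the intrinsics and any distortion apply to the point x, -y, -z); pixel columns grow to the right and rows downward; lengths in m; the calibration is good to about 2 mm. A picture is of the moment at which its call begins. calibration takes no time and is no camera call.
- close_job(): hands the job in; it is judged then, once.
The state is a dict: "time": time; "qpos": joint angles; "joint_velocities": joint speeds; "joint_efforts": joint torques, N m; "eef_pos": TCP position; "eef_rot": TCP orientation; "wrist_force": force on the tool from outside, world axes, zero at the start; "moment": the same for the moment, N m; "finger_gap": finger opening in m; "grip_force": force on a finger pad.
Only numpy, scipy, OpenCV 4.12 (cv2) and the standard library are available. Lean on these libraries where they do the work, as an engineer would, in place of code of your own. Each camera call takes 0.05 s, during which the arm holds its last target. There are 200 camera calls.

## Working session

There is one attempt and no reset: what is moved stays moved. The work goes in short steps, Python scripts to look and compute and a tool call to move; the robot and the scene stay as the last step left them, time stands still between calls to the robot, and variables do not carry over. Pictures are saved under pics/ and viewed, at most 10 in all, crops included, and the job is handed in when it is done.

Besides the shell and the picture viewer there is one more tool, called as a command line: name --argument value ..., lists and objects as JSON in quotes. send_rows: Moves the arm, as the interface text tells. Its arguments: {"type":"object","properties":{"plan":{"type":"array"},"newtons":{"type":"number"}},"required":["plan"]}

```bash
mkdir -p pics; cat > h.py <<'E'
from bench import *
import numpy as np, cv2
def snap(n,f):
    im,d=get_image(n); cv2.imwrite(f'pics/{f}.png',im[:,:,::-1]); np.savez(f'pics/{f}.npz',im=im,d=d); return im,d
def cloud(n,d):
    c=calibration(n);K=c['K'];T=np.array(c['pose'])
    v,u=np.mgrid[:d.shape[0],:d.shape[1]]
    P=np.stack([(u-K[0][2])/K[0][0]*d,-(v-K[1][2])/K[1][1]*d,-d],-1)
    return P@T[:3,:3].T+T[:3,3]
E
python3 - <<'E'
from h import *
for n in('top','scene'):
    im,d=snap(n,n+'0'); c=calibration(n); print(n,{k:np.round(v,3).tolist() if not isinstance(v,str) else v for k,v in c.items()})
print(sense())
E
```

```text
top {'K': [[544.577, 0.0, 285.429], [0.0, 544.577, 208.433], [0.0, 0.0, 1.0]], 'pose': [[-0.009, 0.987, -0.16, 0.218], [-1.0, -0.009, -0.002, -0.038], [-0.003, 0.16, 0.987, 1.478], [0.0, 0.0, 0.0, 1.0]]}
scene {'K': [[399.251, 0.0, 274.099], [0.0, 399.251, 206.235], [0.0, 0.0, 1.0]], 'pose': [[-0.649, -0.654, 0.389, 0.87], [0.761, -0.549, 0.347, 0.329], [-0.014, 0.521, 0.853, 0.929], [0.0, 0.0, 0.0, 1.0]]}
{'time': 0.1, 'qpos': array([-1.24658701e+00,  3.00384507e-01,  1.52151164e+00,  1.39328607e-05,
        1.32067666e+00, -6.65963765e-02]), 'joint_velocities': array([ 1.46836803e-05, -2.09118579e-03, -1.56185702e-03, -1.97693651e-04,
        1.71454167e-04,  1.02204229e-04]), 'joint_efforts': array([-8.93315628e-04, -5.32644582e+01, -3.53282475e+01,  7.09276437e-02,
        2.35144689e-02, -6.84691327e-05]), 'eef_pos': array([ 0.20947288, -0.50840632,  0.30216315]), 'eef_rot': array([ 9.80969750e-01,  1.94160011e-01, -5.62572545e-05, -4.86879997e-04]), 'wrist_force': array([ 0.07528931, -0.45909977, -0.37002139]), 'moment': array([0.00117396, 0.01082924, 0.00361481]), 'grip_force': 0.0, 'finger_gap': 0.09403495460525578}
```

View pics/top0.png

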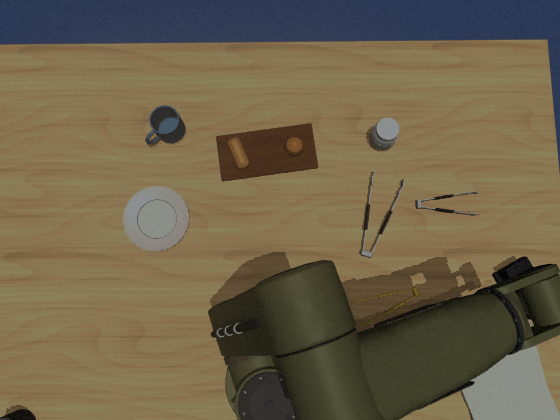

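View pics/scene0.png

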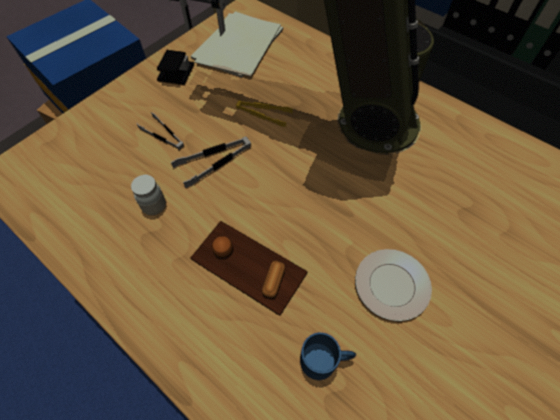

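The top view shows the large steel tongs with their pivot at (366,253) and jaws at (372,175) and (402,182). The bun is at (294,146), the roll at (238,152), the plate at (157,219), the jar at (385,132) and the mug at (167,125). The smaller tongs at (447,204) and the yellow ones at (390,297) are decoys. The scene view agrees: large tongs at about (215,160), bun at (222,246), plate at (393,285).

```bash
cat > m.py <<'E'
from h import *
def ray(n,u,v,z):
    c=calibration(n);K=c['K'];T=np.array(c['pose'])
    r=T[:3,:3]@[(u-K[0][2])/K[0][0],-(v-K[1][2])/K[1][1],-1]
    return T[:3,3]+r*(z-T[2,3])/r[2]
def blobs(m,mn):
    n,l,s,c=cv2.connectedComponentsWithStats(m.astype(np.uint8))
    return [(l==i) for i in range(1,n) if s[i,4]>=mn]
if __name__=='__main__':
  for n,roi in(('top',(355,165,412,262)),('scene',(165,130,258,192))):
    f=np.load(f'pics/{n}0.npz');im=f['im'].astype(int);P=cloud(n,f['d'])
    x0,y0,x1,y1=roi
    R=np.zeros(im.shape[:2],bool);R[y0:y1,x0:x1]=1
    blk=R&(im.max(2)<45)
    grey=R&((im.max(2)-im.min(2))<30)
    for nm,m,mn in(('black',blk,15),('grey',grey,25)):
      for b in blobs(m,mn):
        v,u=np.nonzero(b);p=P[b]
        uv=np.c_[u,v].astype(np.float32);w=np.array([ray(n,a,c,.02)[:2] for a,c in uv],np.float32)
        r=cv2.minAreaRect(w)
        print(n,nm,b.sum(),uv.mean(0).round(1),'cloud med',np.median(p,0).round(4),'z5/95',np.percentile(p[:,2],[5,95]).round(3),'rect z=.02',np.round(r[0],4),np.round(r[1],3),round(r[2],1))
    # round things
    hsv=cv2.cvtColor(f['im'],cv2.COLOR_RGB2HSV)
    print(n,'desk z', np.median(P[60:100,60:100,2]) if n=='top' else np.median(P[215:240,330:350,2]))
    for nm,(x0,y0,x1,y1) in dict(bun=(280,132,310,160),roll=(225,132,252,172),plate=(118,180,196,256),jar=(365,112,405,155),mug=(140,100,190,148)).items() if n=='top' else dict(bun=(208,232,237,262),roll=(255,252,292,303),plate=(350,245,436,325)).items():
      p=P[y0:y1,x0:x1].reshape(-1,3)
      zt={'bun':.02,'roll':.02,'plate':.008,'jar':.03,'mug':.03}[nm]
      p=p[p[:,2]>zt]
      if len(p)<5: print(nm,'none');continue
      q=cv2.minEnclosingCircle(p[:,:2].astype(np.float32))
      print(n,nm,len(p),'circ',np.round(q[0],4),round(q[1],4),'mean',p.mean(0).round(4),'zmax',p[:,2].max().round(3))
E
python3 m.py
```

```text
top black 59 [366.  216.8] cloud med [ 0.4284 -0.253   0.0249] z5/95 [0.006 0.032] rect z=.02 [ 0.4307 -0.2536] [0.007 0.069] 81.1
top black 62 [384.8 221.8] cloud med [ 0.4146 -0.3028  0.0263] z5/95 [0.009 0.032] rect z=.02 [ 0.4155 -0.3038] [0.007 0.069] 63.6
top grey 500 [375.7 219.6] cloud med [ 0.418  -0.2666  0.0229] z5/95 [0.    0.031] rect z=.02 [ 0.4352 -0.283 ] [0.091 0.235] 71.7
top desk z 0.0008080460101804743
top bun 278 circ [ 0.4351 -0.0442] 0.217 mean [ 0.6201 -0.0604  0.0577] zmax 1.478
top roll 408 circ [0.4366 0.0331] 0.2297 mean [0.602  0.0897 0.0573] zmax 1.478
top plate 2293 circ [0.3778 0.1797] 0.2701 mean [0.4319 0.3152 0.0253] zmax 1.478
top jar 680 circ [ 0.4477 -0.1829] 0.2713 mean [ 0.6428 -0.2996  0.0902] zmax 1.478
top mug 688 circ [0.4713 0.1306] 0.3041 mean [0.6752 0.2851 0.0842] zmax 1.478
scene black 16 [170.1 132.3] cloud med [ 0.4544 -0.4585  0.0101] z5/95 [0.002 0.019] rect z=.02 [ 0.4582 -0.4502] [0.032 0.005] 82.1
scene black 268 [206.5 152.4] cloud med [ 0.4315 -0.3102  0.0152] z5/95 [0.005 0.026] rect z=.02 [ 0.4381 -0.3101] [0.024 0.214] 64.9
scene black 258 [216.7 165.3] cloud med [ 0.4487 -0.2558  0.016 ] z5/95 [0.005 0.027] rect z=.02 [ 0.4519 -0.2554] [0.021 0.223] 81.5
scene grey 108 [174.5 141. ] cloud med [ 0.4684 -0.4213  0.0114] z5/95 [0.    0.018] rect z=.02 [ 0.4762 -0.4255] [0.086 0.038] 82.0
scene grey 849 [212.4 158.1] cloud med [ 0.4419 -0.2741  0.0165] z5/95 [0.003 0.027] rect z=.02 [ 0.4396 -0.2828] [0.104 0.232] 73.0
scene desk z -0.0015016238670270132
scene bun 335 circ [0.7455 0.1238] 0.2397 mean [ 0.6376 -0.0512  0.0506] zmax 0.929
scene roll 532 circ [0.7249 0.1967] 0.1961 mean [0.6199 0.0975 0.0479] zmax 0.929
scene plate 2344 circ [0.6079 0.3171] 0.2624 mean [0.4378 0.3175 0.0227] zmax 0.929
```

```bash
cat > n.py <<'E'
from m import *
for n,roi in(('top',(355,165,412,262)),('scene',(165,145,258,192))):
    f=np.load(f'pics/{n}0.npz');im=f['im'].astype(int);P=cloud(n,f['d'])
    x0,y0,x1,y1=roi
    Q=P[y0:y1,x0:x1].reshape(-1,3); C=im[y0:y1,x0:x1].reshape(-1,3)
    k=(Q[:,2]>.018)&(Q[:,2]<.05); Q=Q[k];C=C[k]
    b=C.max(1)<60; g=~b
    # steel end points & grips split along an assumed axis
    ax=np.array([np.cos(-.307),np.sin(-.307)]);ay=np.array([-ax[1],ax[0]])
    s=Q[:,:2]@ax;t=Q[:,:2]@ay
    print(n,len(Q),'s range',s.min().round(4),s.max().round(4))
    G=[]
    for sgn in(1,-1):
        tm=np.median(t); m=b&((t-tm)*sgn>0.008)
        mid=(s.min()+s.max())/2
        m&=abs(s-mid)<.07
        p=Q[m]; r=cv2.minAreaRect(p[:,:2].astype(np.float32)); l=cv2.fitLine(p[:,:2].astype(np.float32),2,0,.01,.01).ravel()
        print(' grip',sgn,m.sum(),'rect',np.round(r[0],4),np.round(r[1],3),'ang',np.degrees(np.arctan2(l[1],l[0])).round(1)); G.append(r[0])
    print(' mid',np.mean(G,0).round(4),'sep',np.hypot(*np.subtract(*G)).round(4))
    e=s<s.min()+.012; print(' rear',Q[e,:2].mean(0).round(4))
    for nm,(x0,y0,x1,y1),zt in ((('bun',(280,132,310,160),.022),('roll',(225,132,252,172),.022),('plate',(118,180,196,256),.010),('jar',(365,112,405,155),.03),('mug',(140,100,190,148),.03)) if n=='top' else (('bun',(208,232,237,262),.022),('roll',(255,252,292,303),.022),('plate',(350,245,436,325),.010))):
      p=P[y0:y1,x0:x1].reshape(-1,3); p=p[(p[:,2]>zt)&(p[:,2]<.14)]
      q=cv2.minAreaRect(p[:,:2].astype(np.float32))
      print(n,nm,len(p),'rect',np.round(q[0],4),np.round(q[1],3),'mean',p.mean(0).round(4),'zmax',np.percentile(p[:,2],97).round(3))
    hsv=cv2.cvtColor(f['im'],cv2.COLOR_RGB2HSV)
    x0,y0,x1,y1=(280,132,310,160) if n=='top' else (208,232,237,262)
    h=np.zeros(hsv.shape[:2],bool);h[y0:y1,x0:x1]=((hsv[...,1]>120)&(hsv[...,2]>90))[y0:y1,x0:x1]
    bb=max(blobs(h,5),key=np.sum);v,u=np.nonzero(bb);c=cv2.minEnclosingCircle(np.c_[u,v].astype(np.float32))
    print('bun col',bb.sum(),np.round(c,1) if 0 else c, ray(n,*c[0],.03).round(4))
E
python3 n.py
```

```text
top 360 s range 0.3841 0.6154
 grip 1 64 rect [ 0.4291 -0.2546] [0.007 0.068] ang -9.2
 grip -1 63 rect [ 0.4148 -0.3043] [0.006 0.068] ang -27.0
 mid [ 0.422  -0.2794] sep 0.0517
 rear [ 0.3298 -0.2504]
top bun 273 rect [ 0.6267 -0.0607] [0.05  0.047] mean [ 0.6246 -0.0608  0.0424] zmax 0.052
top roll 401 rect [0.6101 0.0924] [0.092 0.036] mean [0.6069 0.0914 0.0397] zmax 0.049
top plate 1843 rect [0.4321 0.3103] [0.191 0.177] mean [0.4327 0.3175 0.015 ] zmax 0.022
top jar 678 rect [ 0.6491 -0.3035] [0.066 0.066] mean [ 0.6441 -0.3003  0.0861] zmax 0.105
top mug 680 rect [0.6721 0.2876] [0.081 0.107] mean [0.6806 0.2889 0.0678] zmax 0.095
bun col 191 ((294.1666564941406, 144.1666717529297), 7.835212707519531) [ 0.6316 -0.0614  0.03  ]
scene 336 s range 0.4025 0.6201
 grip 1 61 rect [ 0.4681 -0.2602] [0.007 0.114] ang -9.4
 grip -1 83 rect [ 0.4424 -0.317 ] [0.009 0.128] ang -26.8
 mid [ 0.4552 -0.2886] sep 0.0623
 rear [ 0.3502 -0.2431]
scene bun 327 rect [ 0.632  -0.0594] [0.046 0.049] mean [ 0.6348 -0.0559  0.0402] zmax 0.049
scene roll 523 rect [0.6141 0.092 ] [0.087 0.036] mean [0.617  0.0948 0.0379] zmax 0.046
scene plate 1787 rect [0.4342 0.3146] [0.177 0.178] mean [0.4324 0.317  0.0136] zmax 0.018
bun col 206 ((221.0, 243.5), 8.381627082824707) [ 0.6285 -0.0682  0.03  ]
```

send_rows --plan '[[[0,0,0,0.71,-0.33,0.1,1],[0,0,0,0.71,-0.33,0.1,1],[0,0,0,0.71,-0.33,0.1,1],[0,0,0,0.71,-0.33,0.1,1],[0,0,0,0.71,-0.33,0.1,1],[0,0,0,0.71,-0.33,0.1,1],[0,0,0,0.71,-0.33,0.1,1],[0,0,0,0.71,-0.33,0.1,1],[0,0,0.14,0,0,0,1],[0,0,0.14,0,0,0,1]]]'

```text
time: 1.1
eef_pos: [0.4224, -0.2773, 0.2622]
eef_rot: [0.999, 0.054, -0.0, -0.0]
wrist_force: [-0.6, -0.7, 0.1]
finger_gap: 0.0936
grip_force: 0.0
```

send_rows --plan '[[[0,0,0.14,0,0,0,1],[0,0,0.14,0,0,0,1],[0,0,0.145,0,0,0,1],[0,0,0,0,0,0,1],[0,0,0,0,0,0,1]]]'

```text
time: 1.6
eef_pos: [0.4218, -0.2783, 0.2625]
eef_rot: [0.988, -0.154, -0.0, -0.0]
wrist_force: [0.2, -0.3, 0.6]
finger_gap: 0.094
grip_force: 0.0
```

```bash
cat >> h.py <<'E'
def st():
    s=sense();x,y=s['eef_rot'][:2]; R=__import__('scipy.spatial.transform',fromlist=['Rotation']).Rotation.from_quat(s['eef_rot']).as_matrix()
    yaw=np.arctan2(R[1,0],R[0,0]); return s,R,yaw
def go(x,y,z,yawdeg=None):
    s,R,yaw=st(); p=s['eef_pos']; d=R.T@(np.array([x,y,z])-p)/.05
    print('t',s['time'],'pos',p.round(4),'yaw',np.degrees(yaw).round(2),'tilt',R[2].round(3),'q6',s['qpos'].round(2),'gap',s['finger_gap'].round(4),'F',s['wrist_force'].round(1),'grip',s['grip_force'])
    print('units tool',d.round(3),'wz', None if yawdeg is None else (yaw-np.radians(yawdeg)).round(3))
E
python3 -c "
from h import *
go(.422,-.279,.1,-18)"
```

```text
Traceback (most recent call last):
  File "h.py", line 15, in go
    print('t',s['time'],'pos',p.round(4),'yaw',np.degrees(yaw).round(2),'tilt',R[2].round(3),'q6',s['qpos'].round(2),'gap',s['finger_gap'].round(4),'F',s['wrist_force'].round(1),'grip',s['grip_force'])
                                                                                                                           ^^^^^^^^^^^^^^^^^^^^^
AttributeError: 'float' object has no attribute 'round'
```

send_rows --plan '[[[0,0,0,0,0,0.6,1],[0,0,0,0,0,0.6,1],[0,0,0,0,0,0.6,1],[0,0,0,0,0,0.5,1],[0,0,0,0,0,0.4,1],[0,0,0,0,0,0.3,1],[0,0,0,0,0,0.23,1],[0,0,0,0,0,0,1],[0,0,0,0,0,0,0.9],[0,0,0,0,0,0,0.8]]]' --newtons 15

```text
time: 2.6
eef_pos: [0.4221, -0.2785, 0.1019]
eef_rot: [0.988, -0.156, 0.001, 0.0]
wrist_force: [-0.1, 0.4, -0.7]
finger_gap: 0.0817
grip_force: 0.0
```

send_rows --plan '[[[0,0,0,0,0,0,0.7],[0,0,0,0,0,0,0.65],[0,0,0,0,0,0,0.6],[0,0,0,0,0,0,0.58],[0,0,0,0,0,0,0.56],[0,0,0,0,0,0,0.56],[0,0,0,0,0,0,0.56],[0,0,0,0,0,0,0.56]]]'

```text
time: 3.4
eef_pos: [0.422, -0.2785, 0.1016]
eef_rot: [0.988, -0.157, 0.0, 0.0]
wrist_force: [0.2, -0.8, 4.7]
finger_gap: 0.0532
grip_force: 6.2
```

send_rows --plan '[[[0,0,0,0,0,-0.05,0.56],[0,0,0,0,0,-0.1,0.56],[0,0,0,0,0,-0.2,0.56],[0,0,0,0,0,-0.3,0.56],[0,0,0,0,0,-0.4,0.56],[0,0,0,0,0,-0.35,0.56],[0,0,0,0,0,-0.25,0.56],[0,0,0,0,0,-0.15,0.56],[0,0,0,0,0,0,0.56]]]'

```text
time: 4.3
eef_pos: [0.4219, -0.2784, 0.1919]
eef_rot: [0.988, -0.156, 0.001, 0.0]
wrist_force: [-0.0, 0.6, -2.3]
finger_gap: 0.0529
grip_force: 4.3
```

```bash
sed -i "s/s\['finger_gap'\].round(4)/round(s['finger_gap'],4)/" h.py
python3 -c "
from h import *
import cv2
im,d=snap('scene','s1'); cv2.imwrite('pics/s1c.png',cv2.resize(im[100:300,120:340,::-1],None,fx=3.5,fy=2.9))
cv2.imwrite('pics/s1c.png',cv2.resize(im[90:290,110:340,::-1],None,fx=3,fy=3))
go(.525,-.06,.192,0)"
```

```text
t 4.35 pos [ 0.4217 -0.2783  0.1911] yaw -18.0 tilt [ 0.  0. -1.] q6 [-0.66  0.33  1.77  0.    1.05  1.23] gap 0.0527 F [-0.  -0.9 -1. ] grip 4.314692855696194
units tool [ 0.615 -4.79  -0.018] wz -0.314
```

View pics/s1c.png

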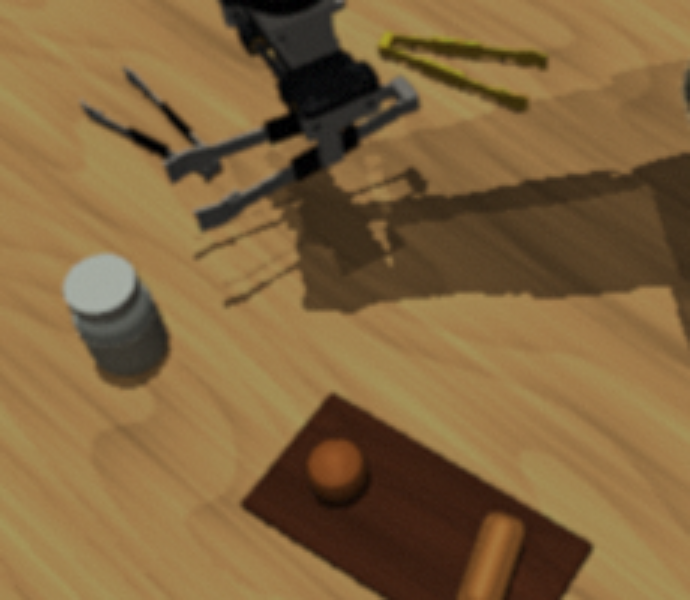

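send_rows --plan '[[[0,0,-0.08,0,0,0,0.56],[0,0,-0.08,0,0,0,0.56],[0,0,-0.08,0,0,0,0.56],[0,0,-0.074,0,-0.1,0,0.56],[0,0,0,0,-0.25,0,0.56],[0,0,0,0,-0.4,0,0.56],[0,0,0,0,-0.5,0,0.56],[0,0,0,0.1,-0.5,0,0.56],[0,0,0,0.2,-0.5,0,0.56],[0,0,0,0.3,-0.5,0,0.56]]]'

```text
time: 5.35
eef_pos: [0.4518, -0.1392, 0.1907]
eef_rot: [1.0, -0.001, -0.0, -0.0]
wrist_force: [-0.2, 0.4, -1.5]
finger_gap: 0.0528
grip_force: 4.3
```

send_rows --plan '[[[0,0,0,0.3,-0.5,0,0.56],[0,0,0,0.3,-0.45,0,0.56],[0,0,0,0.3,-0.35,0,0.56],[0,0,0,0.25,-0.2,0,0.56],[0,0,0,0.15,-0.1,0,0.56],[0,0,0,0.1,0,0,0.56],[0,0,0,0,0,0,0.56],[0,0,0,0,0,0,0.56]]]'

```text
time: 6.15
eef_pos: [0.5218, -0.0613, 0.191]
eef_rot: [1.0, -0.001, -0.0, -0.0]
wrist_force: [0.1, 0.5, -1.7]
finger_gap: 0.0522
grip_force: 4.3
```

```bash
python3 -c "
from h import *
im,d=snap('scene','s2'); cv2.imwrite('pics/s2c.png',cv2.resize(im[140:300,150:350,::-1],None,fx=3.5,fy=3.5))
im2,d2=snap('top','t2'); cv2.imwrite('pics/t2c.png',cv2.resize(im2[100:240,220:400,::-1],None,fx=4,fy=4))
go(.522,-.06,.192,0)"
```

```text
t 6.25 pos [ 0.5219 -0.0613  0.1911] yaw -0.07 tilt [-0. -0. -1.] q6 [-0.19  0.37  1.71 -0.    1.07  1.39] gap 0.0525 F [-0.3  0.2 -1.2] grip 4.314591347356327
units tool [ 0.003 -0.025 -0.017] wz -0.001
```

View pics/s2c.png

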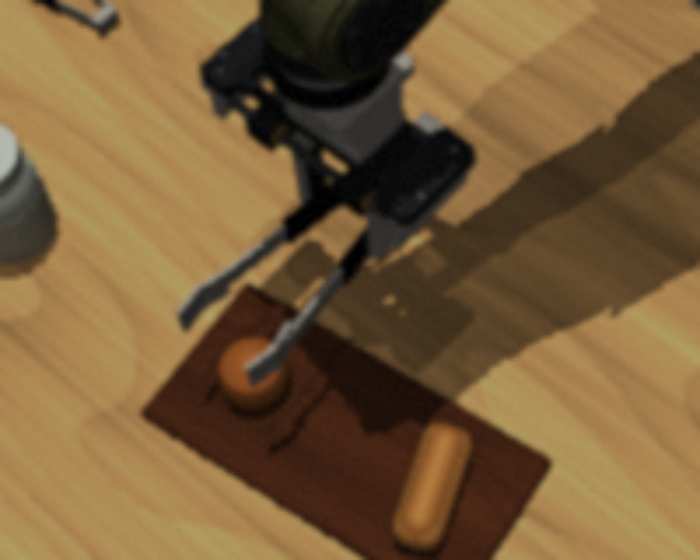

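View pics/t2c.png

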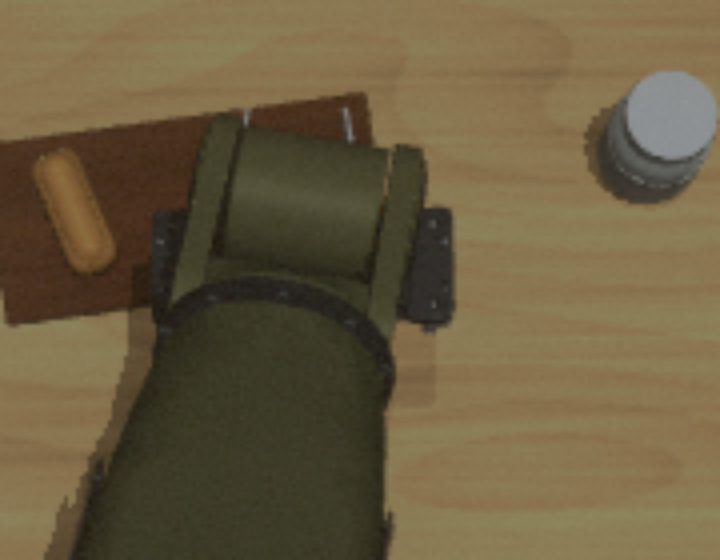

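The tongs are held level over the board, with jaw tips in the scene view at about (202,232) and (222,248). In the top view the tips show at about (282,128) and (307,131), and they straddle the bun. Next I measure the jaws.

```bash
python3 -c "
from m import *
for n,f,(x0,y0,x1,y1) in(('scene','s2',(195,195,240,255)),('top','t2',(270,120,320,140))):
    g=np.load(f'pics/{f}.npz');P=cloud(n,g['d'])[y0:y1,x0:x1].reshape(-1,3)
    k=(P[:,2]>.07)&(P[:,2]<.13)&(P[:,0]>.57)
    P=P[k]; tm=np.median(P[:,1])
    tm=(P[:,1].min()+P[:,1].max())/2
    for sg in(1,-1):
        p=P[(P[:,1]-tm)*sg>0]
        if len(p)<3: continue
        print(n,sg,len(p),'x',np.percentile(p[:,0],[2,50,98]).round(4),'y',np.percentile(p[:,1],[3,50,97]).round(4),'z',np.percentile(p[:,2],[3,50,97]).round(4))
        t=p[p[:,0]>p[:,0].max()-.02]; print('   tip',t.mean(0).round(4),len(t),'z',t[:,2].min().round(4),t[:,2].max().round(4))
        for a in np.arange(.57,.66,.015):
            t=p[(p[:,0]>=a)&(p[:,0]<a+.015)]
            if len(t)>3: print('    ',a.round(3),len(t),t[:,1].mean().round(4),np.percentile(t[:,2],[5,95]).round(4))
"
```

```text
scene 1 149 x [0.5936 0.6291 0.6551] y [-0.0302 -0.0267 -0.024 ] z [0.0885 0.1073 0.1169]
   tip [ 0.6464 -0.0263  0.1051] 59 z 0.0857 0.119
     0.585 14 -0.0293 [0.0967 0.1122]
     0.6 27 -0.0282 [0.0947 0.1153]
     0.615 34 -0.0265 [0.0909 0.1167]
     0.63 41 -0.0252 [0.0906 0.1166]
     0.645 33 -0.0272 [0.0901 0.1166]
scene -1 201 x [0.5727 0.6202 0.6556] y [-0.0946 -0.0913 -0.0874] z [0.0894 0.1054 0.1169]
   tip [ 0.6473 -0.0924  0.1045] 53 z 0.088 0.1185
     0.57 29 -0.0882 [0.0954 0.1121]
     0.585 27 -0.0897 [0.0941 0.1124]
     0.6 28 -0.091 [0.0944 0.1133]
     0.615 45 -0.0917 [0.0889 0.1169]
     0.63 39 -0.0936 [0.091  0.1173]
     0.645 33 -0.0917 [0.0893 0.1167]
top 1 9 x [0.6432 0.6515 0.6542] y [-0.0289 -0.0263 -0.0263] z [0.0962 0.1145 0.1201]
   tip [ 0.6499 -0.0274  0.112 ] 9 z 0.0935 0.1202
     0.645 7 -0.0278 [0.0969 0.119 ]
top -1 16 x [0.6321 0.6414 0.6529] y [-0.0937 -0.0914 -0.0893] z [0.095  0.1159 0.1194]
   tip [ 0.6437 -0.0918  0.1116] 15 z 0.0928 0.1202
     0.63 11 -0.0925 [0.1016 0.1193]
     0.645 5 -0.0904 [0.0938 0.1171]
```

send_rows --plan '[[[0,0,0,-0.05,0,0.1,0.56],[0,0,0,0,0,0.2,0.56],[0,0,0,0,0,0.3,0.56],[0,0,0,0,0,0.3,0.56],[0,0,0,0,0,0.2,0.56],[0,0,0,0,0,0.2,0.56],[0,0,0,0,0,0.13,0.56],[0,0,0,0,0,0.1,0.56],[0,0,0,0,0,0,0.56]]]'

```text
time: 7.15
eef_pos: [0.5196, -0.0608, 0.1142]
eef_rot: [1.0, -0.0, -0.0, -0.0]
wrist_force: [-0.2, 0.4, -1.8]
finger_gap: 0.0524
grip_force: 4.3
```

```bash
python3 -c "
from h import *
im,d=snap('scene','s3'); cv2.imwrite('pics/s3c.png',cv2.resize(im[170:300,160:320,::-1],None,fx=4,fy=4))
go(.522,-.06,.1135,0)"
```

```text
t 7.2 pos [ 0.5198 -0.0608  0.1146] yaw -0.01 tilt [-0. -0. -1.] q6 [-0.19  0.48  1.76  0.    0.9   1.38] gap 0.0528 F [ 0.5 -0.3 -0.9] grip 4.314471363904886
units tool [ 0.045 -0.017  0.023] wz -0.0
```

View pics/s3c.png

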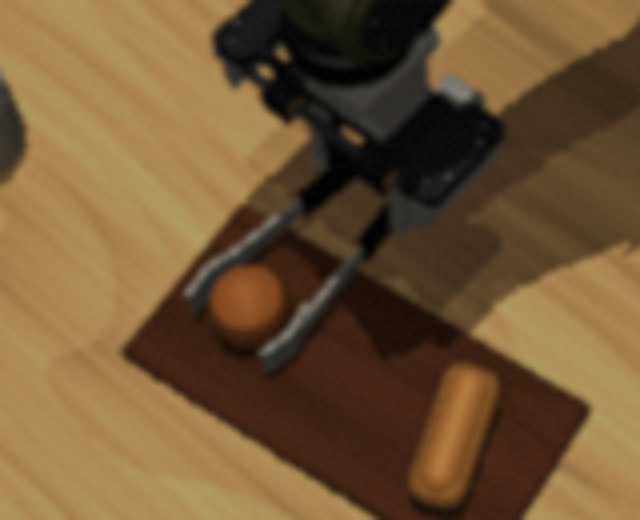

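The jaws straddle the bun at crop (248,305), scene (222,246), and are free of it on both sides. I'll close now, slowly.

send_rows --plan '[[[0,0,0,0,0,0,0.54],[0,0,0,0,0,0,0.52],[0,0,0,0,0,0,0.5],[0,0,0,0,0,0,0.48],[0,0,0,0,0,0,0.46],[0,0,0,0,0,0,0.44],[0,0,0,0,0,0,0.42],[0,0,0,0,0,0,0.35],[0,0,0,0,0,0,0.25],[0,0,0,0,0,0,0.2]]]' --newtons 28

```text
time: 8.2
eef_pos: [0.5198, -0.0608, 0.1147]
eef_rot: [1.0, -0.0, 0.0, 0.0]
wrist_force: [1.4, -0.7, -0.4]
finger_gap: 0.0455
grip_force: 27.9
```

send_rows --plan '[[[0,0,0,0,0,0,0.1],[0,0,0,0,0,0,0],[0,0,0,0,0,0,0],[0,0,0,0,0,0,0]]]'

```text
time: 8.6
eef_pos: [0.5197, -0.0608, 0.1147]
eef_rot: [1.0, -0.0, 0.0, -0.0]
wrist_force: [0.9, -0.1, -0.9]
finger_gap: 0.0455
grip_force: 27.9
```

send_rows --plan '[[[0,0,0,0,0,-0.05,0],[0,0,0,0,0,-0.1,0],[0,0,0,0,0,-0.2,0],[0,0,0,0,0,-0.3,0],[0,0,0,0,0,-0.4,0],[0,0,0,0,0,-0.4,0],[0,0,0,0,0,-0.3,0],[0,0,0,0,0,-0.2,0],[0,0,0,0,0,-0.12,0],[0,0,0,0,0,0,0]]]'

```text
time: 9.6
eef_pos: [0.5198, -0.0608, 0.2187]
eef_rot: [1.0, -0.0, 0.0, 0.0]
wrist_force: [0.7, 0.1, -2.1]
finger_gap: 0.0453
grip_force: 27.9
```

```bash
python3 -c "
from h import *
im,d=snap('scene','s4'); cv2.imwrite('pics/s4c.png',cv2.resize(im[140:300,160:320,::-1],None,fx=3.5,fy=3.5))
go(.33,.316,.219,0)"
```

```text
t 9.65 pos [ 0.5196 -0.0608  0.218 ] yaw -0.01 tilt [-0. -0. -1.] q6 [-0.19  0.33  1.69  0.    1.12  1.38] gap 0.0456 F [ 0.4 -0.2 -2.2] grip 27.903975702356547
units tool [-3.794 -7.535 -0.018] wz -0.0
```

View pics/s4c.png

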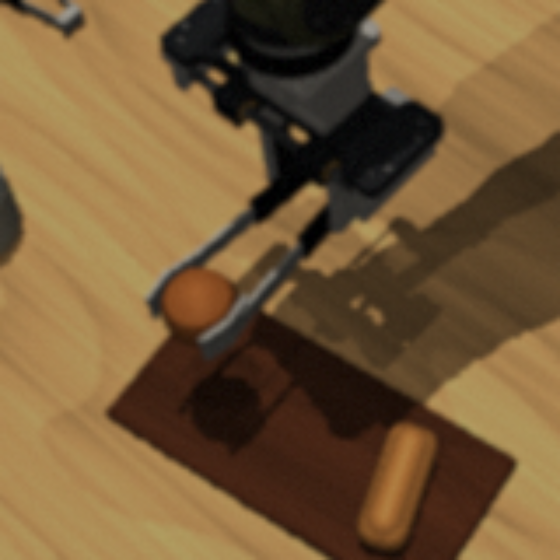

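send_rows --plan '[[[0,0,0,-0.05,-0.1,0,0],[0,0,0,-0.1,-0.2,0,0],[0,0,0,-0.2,-0.3,0,0],[0,0,0,-0.2,-0.4,0,0],[0,0,0,-0.25,-0.45,0,0],[0,0,0,-0.25,-0.45,0,0],[0,0,0,-0.25,-0.45,0,0],[0,0,0,-0.25,-0.45,0,0],[0,0,0,-0.25,-0.45,0,0],[0,0,0,-0.25,-0.45,0,0]]]'

```text
time: 10.65
eef_pos: [0.416, 0.1255, 0.2178]
eef_rot: [1.0, 0.0, -0.0, 0.0]
wrist_force: [-0.4, -0.8, -1.8]
finger_gap: 0.0448
grip_force: 27.9
```

send_rows --plan '[[[0,0,0,-0.25,-0.45,0,0],[0,0,0,-0.25,-0.45,0,0],[0,0,0,-0.25,-0.45,0,0],[0,0,0,-0.25,-0.45,0,0],[0,0,0,-0.25,-0.35,0,0],[0,0,0,-0.18,-0.29,0,0],[0,0,0,-0.1,-0.2,0,0],[0,0,0,-0.05,-0.1,0,0],[0,0,-0.03,0,0,0,0],[0,0,-0.06,0,0,0,0]]]'

```text
time: 11.65
eef_pos: [0.3384, 0.2609, 0.2181]
eef_rot: [0.999, 0.046, -0.0, 0.0]
wrist_force: [-0.0, 0.1, -1.4]
finger_gap: 0.0453
grip_force: 27.9
```

send_rows --plan '[[[0,0,-0.08,0,0,0,0],[0,0,-0.08,0,0,0,0],[0,0,-0.08,0,0,0,0],[0,0,-0.08,0,0,0,0],[0,0,-0.06,0,0,0,0],[0,0,-0.04,0,0,0,0],[0,0,-0.014,0,0,0,0],[0,0,0,0,0,0,0],[0,0,0,0,0,0,0]]]'

```text
time: 12.55
eef_pos: [0.3384, 0.261, 0.2181]
eef_rot: [0.966, 0.258, -0.0, 0.0]
wrist_force: [-0.0, -0.1, -1.7]
finger_gap: 0.0451
grip_force: 27.9
```

```bash
python3 -c "
from m import *
im,d=snap('scene','s5'); snap('top','t5')
cv2.imwrite('pics/s5c.png',cv2.resize(im[160:340,280:460,::-1],None,fx=3.2,fy=3.2))
P=cloud('scene',d);h=cv2.cvtColor(im,cv2.COLOR_RGB2HSV)
k=(P[...,2]>.10)&(P[...,2]<.18)&(np.hypot(P[...,0]-.433,P[...,1]-.316)<.05)&(h[...,1]>120)
p=P[k];print(k.sum(),p.mean(0).round(4),cv2.minAreaRect(p[:,:2].astype(np.float32)),np.percentile(p[:,2],[2,98]))
k=(P[...,2]>.008)&(P[...,2]<.03)&(np.hypot(P[...,0]-.433,P[...,1]-.316)<.13);p=P[k];print('plate',p.mean(0),cv2.minAreaRect(p[:,:2].astype(np.float32)))
go(.338,.261,.219,30)"
```

```text
426 [0.4413 0.3176 0.1432] ((0.43470895290374756, 0.31631332635879517), (0.052841849625110626, 0.045469947159290314), 25.886852264404297) [0.12646699 0.15121409]
plate [0.44624531 0.31790278 0.01259143] ((0.4369121491909027, 0.31431707739830017), (0.1776067614555359, 0.17383600771427155), 84.93355560302734)
t 12.65 pos [0.3383 0.2611 0.2181] yaw 29.98 tilt [-0.  0. -1.] q6 [ 0.57  0.12  1.95 -0.    1.07  1.62] gap 0.0452 F [ 0.2  0.4 -1.3] grip 27.90378181845881
units tool [-0.007 -0.001 -0.017] wz -0.0
```

View pics/s5c.png

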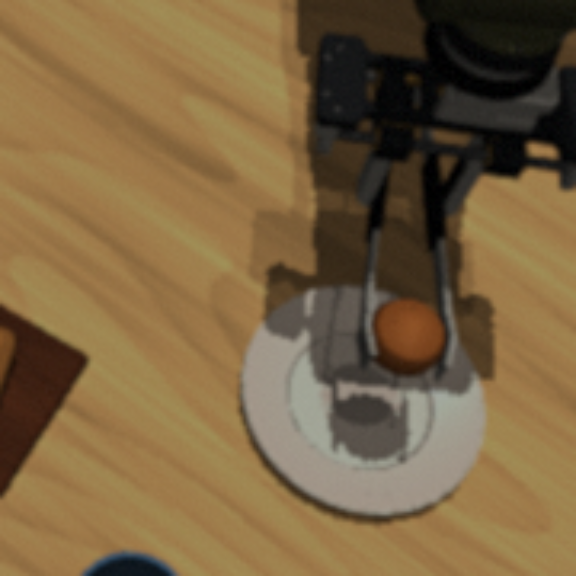

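The bun is firmly held in the jaws at crop (410,335), scene (408,265). In world coordinates it sits over the plate centre, with its underside at about z 0.113. The plate has not moved.

```bash
python3 -c "
from bench import *
print(close_job())"
```

```text
the job is handed in; nothing more can be done
None
```

The job is handed in at about 12.7 s: the bun is held in the tongs over the middle of the plate, about 9.5 cm above its rim, and I saw no sign of the other items being moved.

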